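# Feed one ball bearing from the magazine and show it to the inspection camera

### The job

Swing the sprung lever of the bearing magazine once to its stop, so that the lowest ball bearing is pushed out into the nest, and let the lever go back home. Then pick that bearing out of the nest and hold it up to the inspection camera: in the middle of its view, 110 mm from the lens, with its flat underside square to the lens, and finish while still holding it there motionless in the gripper. Leave the other bearings in the magazine, do not touch the camera, and do not disturb the tools and optics lying about.

Things in the scene. Friction and masses are not known exactly. Their poses are not given: they have to be found in the camera images.
- bearing_feeder: Bench feeder for ball bearings, fixed. Bed 22 mm high; grey square chimney (36 x 36 mm, top at 58 mm) round the stack. Origin: on the worktop under the chimney's middle; z up; -x is the feed direction: a tongue 16 mm wide, 22 mm high runs out to x = -64 mm and carries the nest, clear on both sides for fingers, with a 4 mm end lip. The lever, pivot at (60, -43.5) mm, reaches over to the +y side.
- advance_lever (a joint): Feed lever angle (rad): 0 at rest, 0.90 at its stop. It swings level, counter-clockwise from above, its handle moving towards the feeder's -x on a circle of 100 mm radius about the pivot at (60, -43.5) mm of the feeder's frame. A spring takes it home by itself (2 N at the handle at rest, 4.5 N at the stop). Only the full swing brings the bearing to the nest.
- lever_handle (a point): Middle of the upright round black handle at the lever's end; moves with it. Handle 14 mm in diameter, from 38 to 74 mm above the worktop, this point at 56.5 mm. In the feeder's frame it goes from (103, 46) mm at rest through (60, 56) to (17, 46) mm at the stop. The lever's flat bar lies below it (33 to 38 mm above the worktop) and leads to the pivot.
- nest (a point): Where the middle of the bearing lies once it has been pushed out: on the tongue, 41 mm from the chimney's middle, 26 mm above the worktop (the tongue's top is at 22 mm). The bearing may lie up to 3 mm farther out. Frame as the feeder's.
- magazine (a point): Middle of the floor of the chimney, 22 mm above the worktop; the stack of bearings stands here.
- bearing_0: The lowest bearing of the stack, the one to be fed and shown. Steel ball bearing like the others, 26 mm outside diameter, 8 mm wide, 19 g, dark seals, lying flat; origin at its centre; z is its axis, square to its two flat faces, which are alike. On the tongue it stands out 5 mm past the tongue on either side.
- bearing_1: The second bearing from below, alike, origin at its centre. It drops 8 mm to the bottom when the lever goes home.
- bearing_2: The third bearing from below, alike, origin at its centre.
- bearing_3: The top bearing, alike, origin at its centre.
- inspection_camera: Inspection camera in a tilting cradle on a 96 x 86 mm steel base plate, fixed. It looks up, leaning 30 degrees from vertical towards this frame's -x (roughly to the robot), to see the underside of a part held from above. Origin: on the worktop straight below the point of best focus; the plate's middle is at x = +84 mm. Highest point (ring light) about 122 mm above the worktop.
- lens (a point): Middle of the front glass of the camera's lens, about 108 mm above the worktop, inside a ring light of 62 mm diameter. Its z axis is the line of sight, pointing out of the lens.
- focus (a point): Point of best focus: in the air on the line of sight, 110 mm from the lens along its z axis, about 203 mm above the worktop. The bearing's centre belongs here, with the bearing's axis along the line of sight. Axes as those of the lens.
- screwdriver_yellow: Small screwdriver with a yellow handle, 132 mm long, 18 mm thick, lying between the machines; leave alone. Origin: middle of its underside.
- battery_9v: Block battery, 27 x 50 x 18 mm, lying near the front edge; leave alone. Origin: middle of its underside.
- loupe: Black eye loupe, 36 mm diameter, 34 mm high, near the front edge; leave alone. Origin: middle of its underside.
- eyepiece: Black microscope eyepiece, 33 mm diameter, 41 mm high, near the front edge; leave alone. Origin: middle of its underside.
- objective_1: Steel microscope objective, 25 mm diameter, 34 mm high, near the front edge; leave alone. Origin: middle of its underside.

How it is judged:
By the outcome, as a careful person would: the job done as asked, in the order asked, and still so for the second after the job is handed in, while the arm keeps its last pose, push and grip.
It also fails if it takes over 64 s, if anything falls off the work surface, if the arm or the gripper's body presses on something with over 40 N, if the wrist force passes 120 N, or if a joint passes its speed limit or range.

### The arm

A 6-joint arm with a two-finger parallel gripper is mounted at the origin on a cart in front of the work surface, level with it; the furniture and walls round the work are solid. World frame = base frame: x ahead of the robot, y to its left, z up, the work surface at z = 0. Lengths are in m, angles in rad, forces in N, time in s.
With the tool pointing down it reaches from about 0.275 to 0.875 m from the base axis. Payload 12.5 kg.
Tool frame: the origin (TCP) lies at the very end of the fingers, on their centre line; the grasp point (between the pads) lies 19 mm behind it; x points along the fingers, y is the direction in which the jaws open and shut, and the axes are right-handed (so a half turn about x gives the same grasp; the last joint's range is limited). The gripper opens to 85 mm and grips with 20 to 120 N. Pads are 22 mm wide; open, the fingers measure 114 mm over their backs; the gripper's body (76 mm by 85 mm) begins 54 mm behind the grasp point. The pads swing forward as they close: fully open they stand 13 mm farther back than shut.
Start: joints at [1.054, 0.351, 1.652, -0, 1.139, -0.085], TCP at [0.23, 0.5, 0.204] pointing down, gripper open.
Joint ranges: [-2.75, 2.75], [-0.79, 2.1], [0.01, 2.65], [-1.57, 4.71], [0.07, 3.14], [-2.87, 2.87]. Speed limits (rad/s): [2.22, 2.22, 2.79, 3.14, 3.14, 3.14].

### API

Orientations are given as a 3x3 rotation matrix whose columns are the frame's x, y, z axes.
In Python, from bench import manip gives the robot as it stands. Calls block until the motion is done:
- manip.move_ptp(position, orientation): joint-space move of the TCP to a pose.
- manip.move_l(position, attitude=None, max_speed=0.15): straight line of the TCP; attitude=None keeps the orientation; max_speed is the mean speed in m/s.
- manip.move_j(angles): joint-space move.
- manip.set_gripper(opening, effort=None): opening from 0.0 (shut) to 1.0 (fully open); effort is the grip in N (None keeps the last); returns when the fingers have stopped.
- manip.dwell(seconds).
- manip.inverse_kinematics(position, orientation): joint angles nearest the present ones, or None.
- manip.grab_frame(name): name is "scene" or "top" or "wrist"; returns (picture, depth): 384x512x3 uint8, red, green, blue; 384x512 float32, m along the optical axis (not along the pixel's ray), 0 where there is no reading.
- manip.get_calibration(name): a dict with "camera_matrix" (3x3 intrinsics, pixels), "k1" (the pictures are not rectified: a ray, as slopes to the right and down, at radius r is drawn at 1 + k1 r^2 times it, then the intrinsics apply), "R" (3x3) and "t" (3): a world point X has camera coordinates R X + t. Camera axes: x right, y down, z forward; pixel columns grow to the right and rows downward; lengths in m; the calibration is good to about 2 mm. A picture is of the moment at which its call begins: read the wrist's pose just before it. get_calibration takes no time and is no camera call; for the wrist camera it gives the pose at the moment of the call.
A pose or a line that the arm cannot do raises manip.Unreachable and nothing moves.
- manip.sign_off(): hands the job in, once; it reports no verdict.
Trained networks look in the newest picture that a camera, given by its name, has taken for a name from the list of things; names that differ only in an ending like _2 or _b are one class to them, and where a whole thing is asked for, a point or a joint stands for the part that bears it (a point fixed in the world has none). Each returns a list of dicts, best first, with "confidence" (0 to 1); they miss things now and then, are a little off and sometimes report something else, mostly with a low value. They report only what shows in the picture. A call takes as long as a camera call.
- manip.look_for(camera, name): "at" ([x, y, z] in m, in world coordinates, good to about 4 mm: the middle of the surface that is visible of it).
Readings, each from a call of its own:
- manip.current_time(): time.
- manip.current_qpos(): joint angles.
- manip.current_joint_vel(): joint speeds.
- manip.current_joint_torque(): joint torques, N m.
- manip.current_ee_pos(): TCP position.
- manip.current_tcp_rot(): TCP orientation.
- manip.current_force(): force on the tool from outside, world axes, zero at the start.
- manip.current_ft_torque(): the same for the moment, N m.
- manip.current_grip_width(): opening from 0.0 (shut) to 1.0 (fully open).
Only numpy, scipy, OpenCV 4.12 (cv2) and the standard library are available. Lean on these libraries where they do the work, as an engineer would, in place of code of your own. Each camera call takes 0.05 s, during which the arm holds its last target. There are 200 camera calls.

## Working session

There is one attempt and no reset: what is moved stays moved. The work goes in short steps, each a Python script; the robot and the scene stay as the last script left them, time stands still between calls to the robot, and variables do not carry over. Pictures are saved under pics/ and viewed, about 8 in all and at most 12, crops included, and the job is handed in when it is done.

```bash
mkdir -p pics; ls; python3 - <<'E'
from bench import manip
import cv2,numpy as np
for c in ("scene","top"):
    p,d=manip.grab_frame(c); cv2.imwrite(f"pics/{c}0.png",p[:,:,::-1]); np.save(f"pics/{c}0d.npy",d)
    for n in ["bearing_feeder","lever_handle","nest","magazine","bearing_0","inspection_camera","lens","screwdriver_yellow","battery_9v","loupe","eyepiece","objective_1"]:
        print(c,n,[(np.round(o["at"],3).tolist(),round(o["confidence"],2)) for o in manip.look_for(c,n)[:3]])
    k=manip.get_calibration(c); print(k)
print(manip.current_time())
E
```

```text
pics
scene bearing_feeder [([0.586, -0.065, 0.023], 0.94)]
scene lever_handle [([0.622, -0.039, 0.039], 0.59)]
scene nest [([0.581, -0.063, 0.022], 0.77), ([0.355, 0.17, 0.016], 0.23)]
scene magazine [([0.582, -0.067, 0.023], 0.7)]
scene bearing_0 [([0.532, -0.054, 0.054], 0.39)]
scene inspection_camera [([0.592, 0.189, 0.047], 0.75)]
scene lens [([0.591, 0.191, 0.098], 0.76), ([0.537, -0.054, 0.052], 0.58)]
scene screwdriver_yellow [([0.387, -0.104, 0.025], 0.69), ([0.468, 0.043, 0.013], 0.59)]
scene battery_9v [([0.363, 0.068, 0.016], 0.66)]
scene loupe [([0.356, 0.168, 0.017], 0.59), ([0.586, 0.197, 0.102], 0.31)]
scene eyepiece [([0.368, -0.013, 0.037], 0.77)]
scene objective_1 [([0.621, -0.036, 0.041], 0.71)]
{'camera_matrix': array([[371.77612497,   0.        , 253.65876115],
       [  0.        , 371.77612497, 193.85663056],
       [  0.        ,   0.        ,   1.        ]]), 'k1': -0.09241191650973445, 'R': array([[ 0.63013976, -0.77627766, -0.01780113],
       [-0.51248964, -0.39856969, -0.76058962],
       [ 0.58333374,  0.48840066, -0.64898887]]), 't': array([-0.28212817,
[... 366 characters left out ...]
0.016], 0.34)]
top lens [([0.589, 0.204, 0.108], 0.6)]
top screwdriver_yellow []
top battery_9v [([0.365, 0.072, 0.017], 0.84)]
top loupe [([0.361, 0.176, 0.017], 0.7)]
top eyepiece [([0.375, -0.012, 0.04], 0.67), ([0.476, 0.044, 0.014], 0.42)]
top objective_1 [([0.618, -0.036, 0.034], 0.32)]
{'camera_matrix': array([[466.39486073,   0.        , 250.44990976],
       [  0.        , 466.39486073, 182.84085788],
       [  0.        ,   0.        ,   1.        ]]), 'k1': 0.0030830224057415306, 'R': array([[ 0.00968039, -0.99946106,  0.03136683],
       [-0.98581005, -0.01479589, -0.16721134],
       [ 0.16758532, -0.02930306, -0.98542199]]), 't': array([0.05106271, 0.54106261, 1.00366624])}
1.3
```

```bash
python3 - <<'E'
import cv2
a=cv2.imread("pics/top0.png");b=cv2.imread("pics/scene0.png")
cv2.imwrite("pics/a1.png",cv2.resize(a,(800,600),interpolation=cv2.INTER_CUBIC))
cv2.imwrite("pics/a2.png",cv2.resize(b,(800,600),interpolation=cv2.INTER_CUBIC))
E
```

```text
(no output)
```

View pics/a1.png

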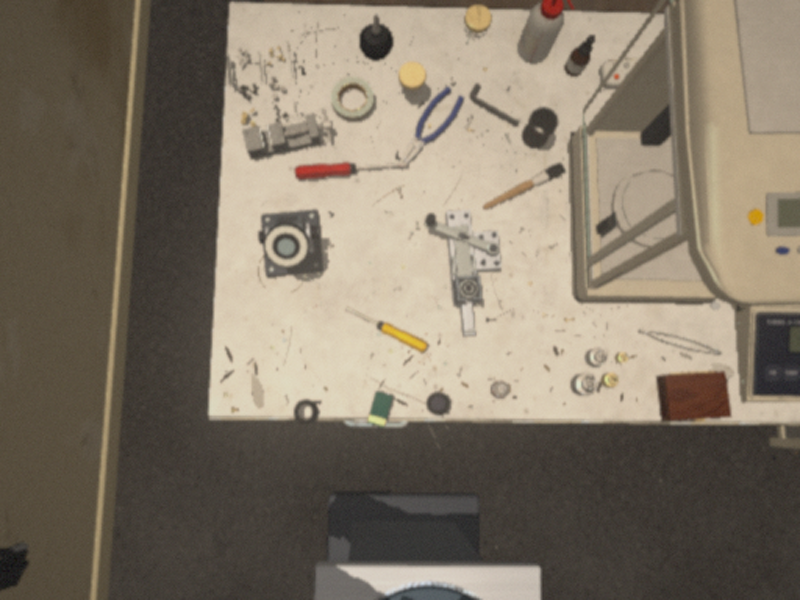

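View pics/a2.png

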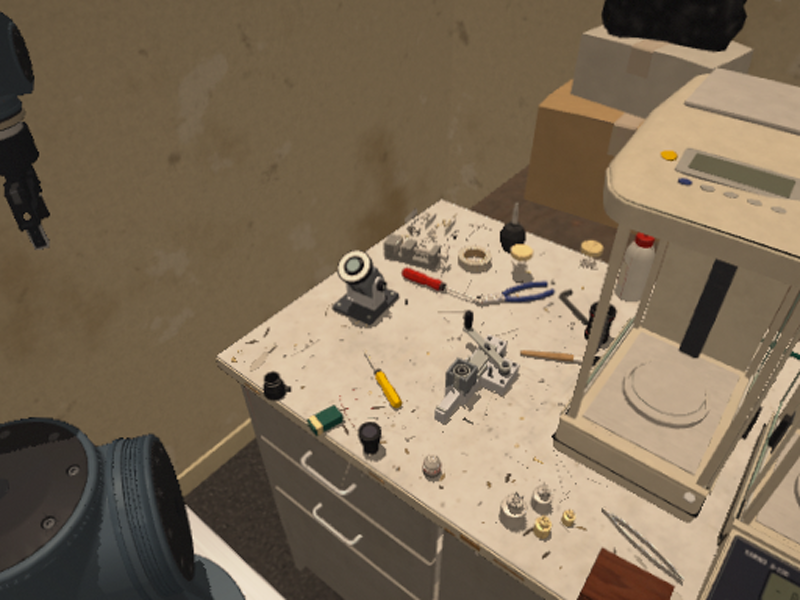

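```bash
cat > h.py <<'E'
from bench import manip
import cv2,numpy as np
def snap(c,tag):
    K=manip.get_calibration(c); p,d=manip.grab_frame(c)
    cv2.imwrite(f"pics/{tag}.png",p[:,:,::-1]); np.savez(f"pics/{tag}.npz",p=p,d=d,M=K["camera_matrix"],k1=K["k1"],R=K["R"],t=K["t"])
def cloud(tag):
    z=np.load(f"pics/{tag}.npz"); d=z["d"]; M=z["M"]; k1=float(z["k1"])
    v,u=np.mgrid[:384,:512]
    s=cv2.undistortPoints(np.stack([u,v],-1).reshape(-1,1,2).astype(float),M,np.array([k1,0,0,0,0])).reshape(384,512,2)
    X=np.dstack([s[...,0]*d,s[...,1]*d,d])
    return (X-z["t"])@z["R"], d>0, z["p"]      # world per pixel, valid, rgb
def proj(tag,P):
    z=np.load(f"pics/{tag}.npz")
    return cv2.projectPoints(np.atleast_2d(P).astype(float),cv2.Rodrigues(z["R"])[0],z["t"],z["M"],np.array([float(z["k1"]),0,0,0,0]))[0][:,0]
def down(yaw):  # tool x down, jaw axis y at angle yaw from world x
    x=np.array([0,0,-1.]); y=np.array([np.cos(yaw),np.sin(yaw),0]); return np.stack([x,y,np.cross(x,y)],1)
E
python3 - <<'E'
from h import *
print(manip.current_tcp_rot().round(3), manip.current_time())
K=manip.get_calibration("wrist"); R=np.array(manip.current_tcp_rot()); T=np.array(manip.current_ee_pos())
print("cam in tool",(R.T@(-K["R"].T@K["t"]-T)).round(3),"opt axis in tool",(R.T@K["R"][2]).round(3),K["camera_matrix"][0,0])
R=down(np.pi/2)
R0=manip.current_tcp_rot()
print(manip.inverse_kinematics([0.5,0.1,0.3],R0))
print(manip.inverse_kinematics([0.5,-0.05,0.28],R),manip.inverse_kinematics([0.5,-0.05,0.28],down(-np.pi/2)))
E
```

```text
[[ 0.     0.418  0.908]
 [-0.     0.908 -0.418]
 [-1.    -0.     0.   ]] 1.3
cam in tool [-0.17  -0.001 -0.08 ] opt axis in tool [ 0.95  -0.001  0.313] 342.17600521516295
[ 1.06083304e-01  1.91027170e-01  1.62202284e+00 -1.54142161e-05
  1.32853356e+00 -1.03294122e+00]
[-1.92339696e-01  1.91169745e-01  1.67044135e+00 -4.44089210e-16
  1.27998156e+00 -1.76313602e+00] [-1.92339696e-01  1.91169745e-01  1.67044135e+00 -4.44089210e-16
  1.27998156e+00  1.37845663e+00]
```

```bash
python3 - <<'E'
from h import *
R=down(np.pi/2)
manip.move_ptp([0.45,0.2,0.27],R); snap("wrist","wc")
print([(o["at"],o["confidence"]) for n in("lens","inspection_camera") for o in manip.look_for("wrist",n)[:2]], manip.current_time())
manip.move_ptp([0.46,-0.04,0.25],R); snap("wrist","wf")
for n in("lever_handle","magazine","nest"): print(n,[(np.round(o["at"],3),o["confidence"]) for o in manip.look_for("wrist",n)[:2]])
print(manip.current_time())
a=cv2.imread("pics/wc.png");b=cv2.imread("pics/wf.png")
for n,i in(("b1",a),("b2",b)): cv2.imwrite(f"pics/{n}.png",cv2.resize(i,(800,600),interpolation=cv2.INTER_CUBIC))
E
```

```text
[([0.5801, 0.2012, 0.1052], 0.58), ([0.5831, -0.0499, 0.0231], 0.15), ([0.5847, 0.205, 0.0908], 0.85)] 2.8583
lever_handle [(array([ 0.616, -0.036,  0.039]), 0.97)]
magazine [(array([ 0.592, -0.056,  0.029]), 0.78), (array([ 0.375, -0.01 ,  0.039]), 0.36)]
nest [(array([ 0.594, -0.055,  0.025]), 0.6)]
4.0083
```

View pics/b1.png

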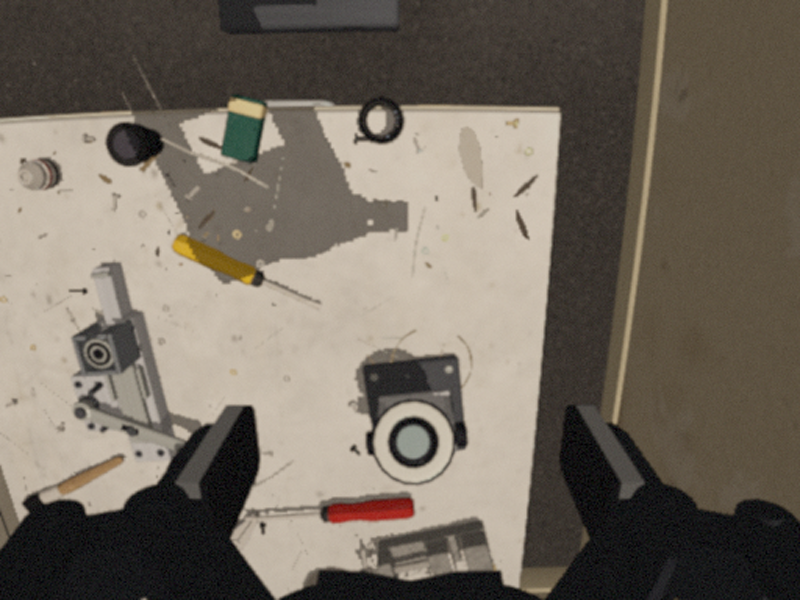

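View pics/b2.png

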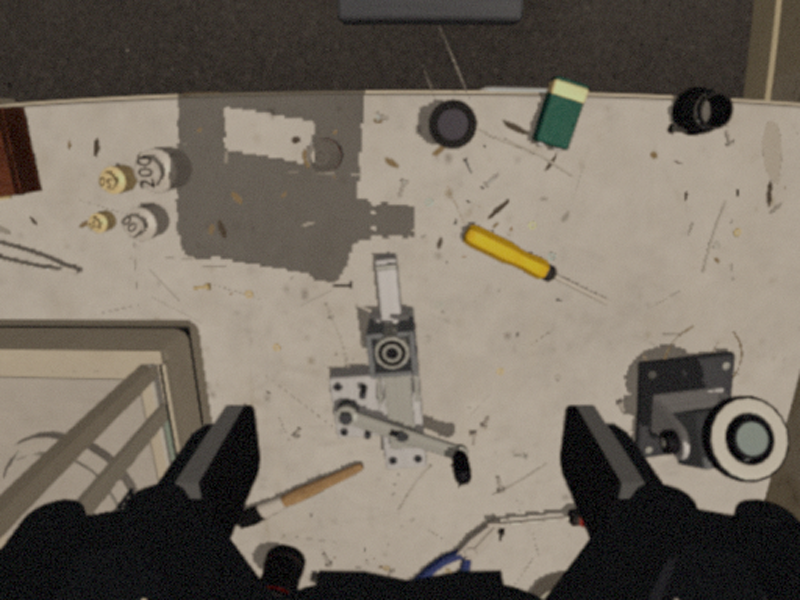

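```bash
python3 - <<'E'
from h import *
from scipy.spatial.transform import Rotation
for tag in("wf","wc"):
    X,ok,p=cloud(tag)
    near=lambda c,r:(np.hypot(X[...,0]-c[0],X[...,1]-c[1])<r)&ok
    flat=near((0.47,0.08),0.15)&(abs(X[...,2])<0.01)
    print(tag,"table z",np.median(X[flat][:,2]).round(4),np.std(X[flat][:,2]).round(4))
    m=near((0.535,-0.054),0.04)&(X[...,2]>0.051)&(X[...,2]<0.07)
    if m.sum()>20: print(" chimney",m.sum(),cv2.minAreaRect(X[m][:,:2].astype(np.float32)*1000),np.median(X[m][:,2]).round(4))
    m=near((0.48,-0.05),0.06)&(X[...,2]>0.016)&(X[...,2]<0.029)&(X[...,0]<0.513)
    if m.sum()>20: print(" tongue",m.sum(),cv2.minAreaRect(X[m][:,:2].astype(np.float32)*1000),np.median(X[m][:,2]).round(4))
    m=near((0.63,-0.01),0.05)&(X[...,2]>0.06)&(X[...,2]<0.09)
    print(" handle top",m.sum(),X[m].mean(0).round(4) if m.any() else "", X[m].max(0).round(4) if m.any() else "")
    m=near((0.59,0.2),0.06)&(X[...,2]>0.09)
    br=p.min(-1)>130
    q=X[m&br]; 
    if len(q)>30:
        c=q.mean(0);
        for _ in range(4):
            n=np.linalg.svd(q-q.mean(0))[2][2]; r=(q-q.mean(0))@n; q=q[abs(r)<2.5*max(r.std(),1e-4)]
        n*=np.sign(n[2]); print(" ring",len(q),q.mean(0).round(4),n.round(3),"tilt",np.degrees(np.arccos(n[2])).round(1),"az",np.degrees(np.arctan2(n[1],n[0])).round(1),"res",r.std().round(5))
        # ellipse/circle centre in plane
        B=np.linalg.svd(n[None])[2][1:]; uv=(q-q.mean(0))@B.T
        mr=cv2.minEnclosingCircle(uv.astype(np.float32)); print(" circ centre",(q.mean(0)+np.array(mr[0])@B).round(4),mr[1], uv.ptp(0) if hasattr(uv,'ptp') else np.ptp(uv,0))
    m=near((0.59,0.2),0.09)&(X[...,2]>0.003)&(X[...,2]<0.02)&(p.max(-1)<110)
    print(" plate",m.sum(),cv2.minAreaRect(X[m][:,:2].astype(np.float32)*1000),np.median(X[m][:,2]).round(4))
E
```

```text
wf table z -0.0 0.0014
 chimney 768 ((537.4260864257812, -54.350135803222656), (35.86202621459961, 34.59443283081055), 4.796480178833008) 0.055
 tongue 436 ((486.0484619140625, -29.181087493896484), (41.67481994628906, 80.6760482788086), 14.635416984558105) 0.022
 handle top 135 [ 6.338e-01 -1.000e-04  6.830e-02] [0.6415 0.0075 0.0735]
 ring 987 [0.5831 0.2006 0.1061] [-0.496 -0.056  0.866] tilt 30.0 az -173.6 res 0.00074
 circ centre [0.5827 0.2009 0.1058] 0.028414778411388397 [0.05560509 0.05591944]
 plate 2302 ((610.0467529296875, 195.2679443359375), (94.92922973632812, 102.29650115966797), 6.815932750701904) 0.0119
wc table z 0.0001 0.0014
 chimney 725 ((536.9373779296875, -54.06303405761719), (35.71247482299805, 37.69964599609375), 4.151422500610352) 0.055
 tongue 396 ((487.3007507324219, -28.300506591796875), (40.284854888916016, 79.2455062866211), 11.869115829467773) 0.022
 handle top 8 [ 0.6315 -0.0032  0.0658] [ 0.6341 -0.0007  0.0704]
 ring 1387 [0.5828 0.2015 0.1067] [-0.49  -0.058  0.87 ] tilt 29.6 az -173.2 res 0.00128
 circ centre [0.5835 0.2012 0.1071] 0.029814084991812706 [0.05604192 0.05708191]
 plate 1750 ((608.6190185546875, 193.24755859375), (93.60938262939453, 105.5000228881836), 5.198956489562988) 0.0121
```

```bash
python3 - <<'E'
from h import *
from scipy.optimize import minimize
def fitrect(P,c,yaw,w,h):
    # rect (w along local x, h along y), grid-matched by maximising soft coverage: points inside + empty cells penalised
    def f(q):
        a=q[2]; R=np.array([[np.cos(a),np.sin(a)],[-np.sin(a),np.cos(a)]]); L=(P-q[:2])@R.T
        e=np.maximum(abs(L)-[w/2,h/2],0); return (np.minimum(e.max(1),.004)**1).mean()+0
    return minimize(f,[*c,yaw],method="Nelder-Mead",options=dict(xatol=1e-5,fatol=1e-9,initial_simplex=np.array([[*c,yaw],[c[0]+.004,c[1],yaw],[c[0],c[1]+.004,yaw],[*c,yaw+.06]])))
for tag in("wf","wc"):
    X,ok,p=cloud(tag); z=X[...,2]
    box=lambda a,b,c,d:ok&(X[...,0]>a)&(X[...,0]<b)&(X[...,1]>c)&(X[...,1]<d)
    m=box(.46,.515,-.085,-.035)&(z>.017)&(z<.028); q=X[m][:,:2]; 
    l=cv2.fitLine(q.astype(np.float32),cv2.DIST_HUBER,0,1e-4,1e-4).ravel(); print(tag,"tongue",m.sum(),q.mean(0).round(4),"yaw",np.degrees(np.arctan(l[1]/l[0])).round(2),"y at x=.5",(l[3]+(.5-l[2])*l[1]/l[0]).round(4),"xmin",np.percentile(q[:,0],1).round(4), cv2.minAreaRect(q.astype(np.float32)*1000))
    m=box(.50,.575,-.09,-.02)&(z>.053)&(z<.064); q=X[m][:,:2]; print(" chim",m.sum(),np.percentile(X[m][:,2],[5,50,95]).round(4),cv2.minAreaRect(q.astype(np.float32)*1000))
    m=box(.53,.68,.12,.26)&(z>.006)&(z<.017); n=m.astype(np.uint8); n=cv2.morphologyEx(n,cv2.MORPH_OPEN,np.ones((3,3))); q=X[n>0][:,:2]; print(" plate",len(q),cv2.minAreaRect(q.astype(np.float32)*1000))
    m=box(.60,.66,-.03,.03)&(z>.045)&(z<.08); print(" handle",m.sum(),np.percentile(X[m],[3,50,97],axis=0).round(4).tolist())
n=np.array([-.5*np.cos(np.radians(6.5)),-.5*np.sin(np.radians(6.5)),.866]);n/=np.linalg.norm(n)
F=np.array([.5823,.2012,.1077])+.11*n; x=-n; hz=np.cross([0,0,1],x)
for s in(1,-1):
    y=s*hz/np.linalg.norm(hz); R=np.stack([x,y,np.cross(x,y)],1); print(F.round(4),manip.inverse_kinematics(F+.019*x,R))
E
```

```text
wf tongue 445 [ 0.4935 -0.0582] yaw 4.76 y at x=.5 -0.0577 xmin 0.4738 ((494.4586486816406, -58.34550476074219), (41.80752944946289, 15.906397819519043), 4.600790023803711)
 chim 704 [0.0534 0.0554 0.0587] ((537.4329833984375, -54.32776641845703), (35.85547637939453, 34.52558898925781), 4.741215705871582)
 plate 2211 ((609.6309814453125, 203.14146423339844), (95.81781768798828, 85.8128433227539), 6.215925693511963)
 handle 210 [[0.6297, -0.0064, 0.047], [0.6322, -0.0004, 0.0643], [0.6399, 0.0066, 0.073]]
wc tongue 399 [ 0.4939 -0.0562] yaw 5.59 y at x=.5 -0.0555 xmin 0.4741 ((494.6680603027344, -57.27070236206055), (41.717010498046875, 17.3533878326416), 3.822305202484131)
 chim 637 [0.0534 0.0555 0.0589] ((536.9373779296875, -54.06303405761719), (35.71247482299805, 37.69964599609375), 4.151422500610352)
 plate 1727 ((606.7487182617188, 192.708251953125), (87.06980895996094, 107.64295959472656), 7.144786357879639)
 handle 14 [[0.6295, -0.0052, 0.0459], [0.6307, -0.0029, 0.0615], [0.6335, -0.0012, 0.0703]]
[0.5277 0.195  0.203 ] [ 0.32151935  0.21194669  2.00220007 -0.25305741  0.42525831 -1.15860214]
[0.5277 0.195  0.203 ] [ 0.32151935  0.21194669  2.00220007 -0.25305741  0.42525831  1.98299051]
```

```bash
cat >> h.py <<'E'
C=np.array([.5373,-.0542]); YAW=np.radians(4.7)
def W(x,y,z): c,s=np.cos(YAW),np.sin(YAW); return np.array([C[0]+c*x-s*y,C[1]+s*x+c*y,z])
def push(th,off,z=.046):
    a=np.arctan2(89.5,43)+th   # radius angle in feeder frame
    r=np.array([np.cos(a),np.sin(a)]); t=np.array([-r[1],r[0]])
    p=np.array([.060,-.0435])+.0993*r-off*t
    # tool z = -t in world -> jaw yaw: z=(sin,-cos)
    zt=-t; az=np.arctan2(zt[1],zt[0])+YAW
    return W(p[0],p[1],z),down(az+np.pi/2)
E
python3 - <<'E'
from h import *
f=lambda:np.round(manip.current_force(),1)
for th in(0,.45,.9):
    print(push(th,.02)[0].round(3), manip.inverse_kinematics(*push(th,.02)))
manip.set_gripper(0.0)
p,R=push(0,.032,.12); manip.move_ptp(p,R)
manip.move_l(push(0,.032)[0]); print(f(),manip.current_time())
for th in np.linspace(0,.85,7): manip.move_l(*push(th,.018),max_speed=.1); print(round(th,2),f())
th=.85
while th<.97:
    th+=.015; manip.move_l(*push(th,.018),max_speed=.05); F=f(); 
    t=-push(th,0)[1][:,2]; print(round(th,3),F,"along",round(float(F@t),1),manip.current_ee_pos().round(4))
    if F@t<-14: break
snap("wrist","stop"); snap("top","stopt"); print(manip.current_time())
E
```

```text
[ 0.655 -0.007  0.046] [-8.18495890e-02  7.17449694e-01  1.47265892e+00 -4.44089210e-16
  9.51484038e-01 -1.28679324e+00]
[0.612 0.008 0.046] [-6.29634506e-02  6.52759929e-01  1.59893709e+00 -4.44089210e-16
  8.89895635e-01 -1.71790710e+00]
[0.567 0.003 0.046] [-7.67448290e-02  5.87415770e-01  1.72492905e+00 -4.44089210e-16
  8.29247831e-01 -2.18168848e+00]
[ 0.1 -0.1  0.5] 6.3833
0.0 [ 0.5 -0.3  1.4]
0.14 [ 0.9  0.5 -1. ]
0.28 [-0.4 -0.3  0. ]
0.42 [0.2 0.3 0. ]
0.57 [-0.7  0.3  0.7]
0.71 [ 0.9 -0.3  0.6]
0.85 [0.7 0.5 0.4]
0.865 [ 0.4 -0.9 -0.2] along 0.1 [0.5694 0.0032 0.046 ]
0.88 [-0.2 -0.2  1.2] along 0.3 [0.5675 0.0027 0.046 ]
0.895 [ 0.3 -0.3 -0.6] along -0.1 [0.566  0.0021 0.046 ]
0.91 [ 0.   0.8 -0.2] along -0.4 [0.5646 0.0016 0.046 ]
0.925 [0.7 0.1 0.2] along -0.6 [0.5632 0.0011 0.046 ]
0.94 [-0.3 -0.   0.9] along 0.3 [5.618e-01 5.000e-04 4.600e-02]
0.955 [ 0.7 -1.1 -0.3] along 0.0 [ 5.604e-01 -1.000e-04  4.600e-02]
0.97 [0.4 0.3 0.3] along -0.5 [ 0.559  -0.0007  0.046 ]
10.525
```

```bash
python3 - <<'E'
from h import *
a=cv2.imread("pics/stopt.png"); b=cv2.imread("pics/stop.png")
u,v=proj("stopt",W(.03,0,.04))[0].astype(int); print(u,v, proj("stop",W(0,0,.055)))
a=cv2.resize(a[v-60:v+60,u-60:u+60],(400,400)); cv2.imwrite("pics/c1.png",np.hstack([a,cv2.resize(b,(400,400))]))
E
```

```text
298 172 [[198.22387384 155.85770769]]
```

View pics/c1.png

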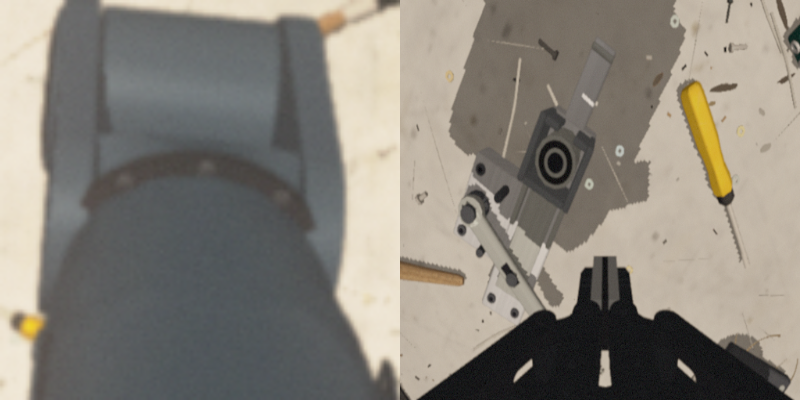

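```bash
python3 - <<'E'
from h import *
b=cv2.imread("pics/stop.png"); b=cv2.resize(b,(800,600),interpolation=cv2.INTER_CUBIC); s=800/512
def pt(P,col,r=4):
    u,v=proj("stop",P)[0]*s; cv2.circle(b,(int(u),int(v)),r,col,-1)
pt(W(.06,-.0435,.04),(0,0,255))
for th in np.arange(0,.91,.15):
    a=np.arctan2(89.5,43)+th; 
    for r in(.05,.07,.0993): pt(W(.06+r*np.cos(a),-.0435+r*np.sin(a),.038),(0,int(255*th/.9),255),3)
pt(manip.current_ee_pos(),(255,0,0)); pt(W(0,0,.058),(0,255,0))
cv2.imwrite("pics/c2.png",b)
print(manip.current_grip_width(), manip.current_ee_pos(), manip.current_tcp_rot().round(3))
E
```

```text
-0.0002738106892540176 [ 0.55910589 -0.00071201  0.04602614] [[ 0.    -0.568  0.823]
 [-0.     0.823  0.568]
 [-1.    -0.     0.   ]]
```

View pics/c2.png

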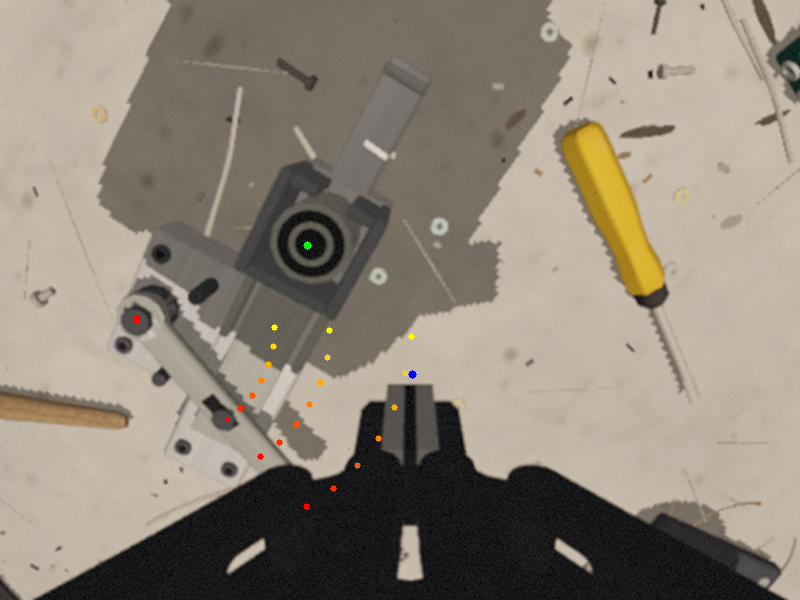

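```bash
python3 - <<'E'
from h import *
f=lambda:np.round(np.mean([manip.current_force() for _ in range(5)],0),1)
p=manip.current_ee_pos(); manip.move_l([p[0],p[1],.12],max_speed=.3)
p,R=push(0,.032,.12); manip.move_ptp(p,R); manip.move_l(push(0,.032,.044)[0],max_speed=.3)
print(manip.current_ee_pos(),manip.current_time())
for off in(.018,.012):
    manip.move_l(push(0,off,.044)[0],max_speed=.1); F=f(); print(off,F,round(float(-F@R[:,2]),2))
snap("scene","s1"); snap("top","t1")
u,v=proj("s1",W(.09,.04,.05))[0].astype(int)
b=cv2.imread("pics/s1.png"); b=b[max(v-60,0):v+60,u-80:u+80]
cv2.imwrite("pics/d1.png",cv2.resize(b,(800,600),interpolation=cv2.INTER_CUBIC))
E
```

```text
[ 0.66565107 -0.01129734  0.04415351] 12.2417
0.018 [0.5 0.1 0.2] -0.43
0.012 [ 0.6 -0.1  0.1] -0.6
```

View pics/d1.png

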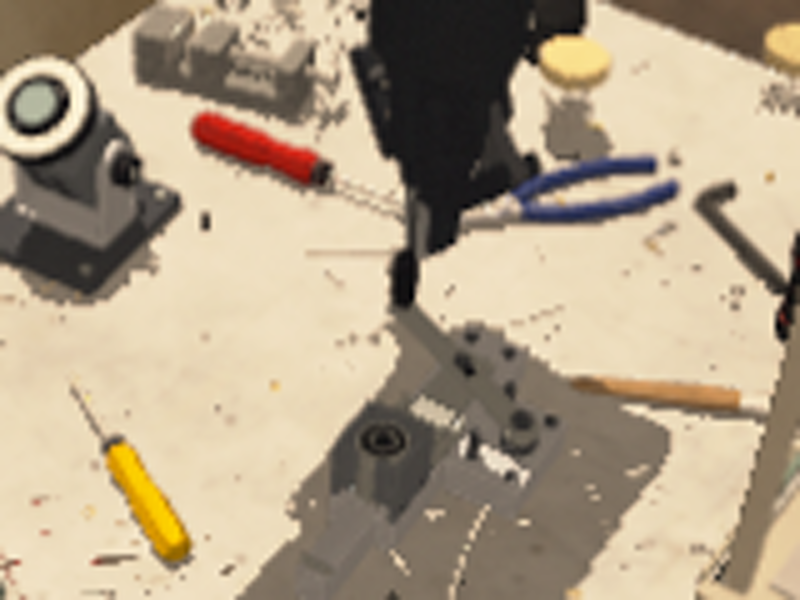

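```bash
python3 - <<'E'
from h import *
u,v=proj("s1",W(.09,.04,.05))[0].astype(int)
T=manip.current_ee_pos()
for P in(T,T+[0,0,.03],W(.103,.046,.038),W(.103,.046,.074)): print(np.round(P,3),((proj("s1",P)[0]-[u-80,max(v-60,0)])*5).round(0))
print(manip.current_force(),T)
E
```

```text
[ 0.648 -0.004  0.044] [421. 285.]
[ 0.648 -0.004  0.074] [426. 241.]
[0.636 0.    0.038] [401. 302.]
[0.636 0.    0.074] [406. 250.]
[-0.27857384 -0.42806474  0.74463917] [ 0.64772449 -0.00429551  0.04425719]
```

```bash
python3 - <<'E'
from h import *
T=manip.current_ee_pos(); R=np.array(manip.current_tcp_rot())
snap("wrist","w1")
for tag in("s1","w1","t1"):
    X,ok,p=cloud(tag); L=(X-T)@R
    m=ok&(abs(L[...,1])<.03)&(abs(L[...,2])<.03)&(L[...,0]>-.08)&(X[...,2]>.042)
    q=L[m]; print(tag,len(q)); 
    for a,b in((-.08,-.06),(-.06,-.045),(-.045,-.03),(-.03,-.02),(-.02,-.01),(-.01,.005)):
        k=q[(q[:,0]>=a)&(q[:,0]<b)]; print("  ",a,len(k),(np.percentile(k,[5,95],axis=0)[:,1:].round(4).tolist()) if len(k) else "")
print(manip.current_force())
E
```

```text
s1 212
   -0.08 66 [[-0.0219, -0.0133], [0.0233, 0.003]]
   -0.06 49 [[-0.0142, -0.0112], [0.006, 0.0049]]
   -0.045 36 [[-0.014, -0.0113], [0.004, 0.0054]]
   -0.03 26 [[-0.0055, -0.0189], [0.0049, -0.0081]]
   -0.02 17 [[-0.0052, -0.0193], [0.0029, -0.008]]
   -0.01 18 [[-0.0057, -0.0191], [0.0018, -0.0098]]
w1 7307
   -0.08 4199 [[-0.024, -0.0133], [0.0229, 0.007]]
   -0.06 1284 [[-0.0138, -0.0113], [0.0107, -0.0064]]
   -0.045 785 [[-0.0132, -0.011], [0.0102, -0.0063]]
   -0.03 654 [[-0.0048, -0.0184], [0.0063, -0.0096]]
   -0.02 227 [[-0.0059, -0.0191], [0.0069, -0.013]]
   -0.01 158 [[-0.0056, -0.019], [0.0063, -0.0143]]
t1 0
   -0.08 0 
   -0.06 0 
   -0.045 0 
   -0.03 0 
   -0.02 0 
   -0.01 0 
[0.16876696 0.65926883 1.16762245]
```

```bash
python3 - <<'E'
from h import *
p,R=push(0,.05,.06); manip.move_l(p,max_speed=.3)
T=manip.current_ee_pos(); R=np.array(manip.current_tcp_rot())
for tag,c in(("w2","wrist"),("s2","scene")):
    snap(c,tag); X,ok,p=cloud(tag); L=(X-T)@R
    m=ok&(abs(L[...,1])<.018)&(abs(L[...,2])<.018)&(L[...,0]>-.07)&(X[...,2]>.02)
    q=L[m]; h,e=np.histogram(q[:,0],np.arange(-.07,.021,.004)); print(tag,len(q),dict(zip((e[:-1]*1000).round().astype(int).tolist(),h.tolist())))
    k=q[q[:,0]>-.045]; print(np.percentile(k,[2,50,98],axis=0).round(4).tolist())
E
```

```text
w2 3093 {-70: 310, -66: 599, -62: 294, -58: 381, -54: 356, -50: 312, -46: 276, -42: 283, -38: 209, -34: 73, -30: 0, -26: 0, -22: 0, -18: 0, -14: 0, -10: 0, -6: 0, -2: 0, 2: 0, 6: 0, 10: 0, 14: 0}
[[-0.0447, -0.0142, -0.0111], [-0.0397, -0.0015, -0.0102], [-0.0318, 0.0112, -0.0061]]
s2 120 {-70: 11, -66: 8, -62: 9, -58: 15, -54: 14, -50: 15, -46: 14, -42: 15, -38: 12, -34: 3, -30: 4, -26: 0, -22: 0, -18: 0, -14: 0, -10: 0, -6: 0, -2: 0, 2: 0, 6: 0, 10: 0, 14: 0}
[[-0.045, -0.0148, -0.0133], [-0.0386, -0.0071, -0.0088], [-0.0285, 0.0128, 0.0044]]
```

```bash
echo 'D=.031  # real fingertips end this far behind the reported TCP' >> h.py; python3 - <<'E'
from h import *
f=lambda:np.round(np.mean([manip.current_force() for _ in range(5)],0),1)
z=.043-D
manip.move_l(*push(0,.035,.06),max_speed=.2)
manip.move_l(*push(0,.035,z),max_speed=.2)
for th in np.linspace(0,.85,7):
    q=push(th,.018,z); manip.move_l(*q,max_speed=.1); F=f(); print(round(th,2),F,round(float(-F@q[1][:,2]),1))
th=.85
while th<.97:
    th+=.012; q=push(th,.018,z); manip.move_l(*q,max_speed=.05); F=f(); a=float(-F@q[1][:,2])
    print(round(th,3),F,"along",round(a,1))
    if a<-14: break
snap("wrist","stop2"); print(manip.current_time())
E
```

```text
0.0 [ 0.4 -0.3  0.2] -0.5
0.14 [ 1.8 -0.9  1. ] -2.0
0.28 [ 3.9  0.5 -0.6] -3.8
0.42 [ 3.   1.5 -1.2] -3.1
0.57 [ 3.1  0.7 -1.8] -3.2
0.71 [ 2.9  1.6 -2.4] -3.3
0.85 [ 2.9  1.5 -3.8] -3.3
0.862 [ 4.1  1.4 -2. ] along -4.3
0.874 [ 4.8  1.2 -1.2] along -4.8
0.886 [ 4.5  0.3 -2. ] along -4.1
0.898 [ 8.4  2.9 -4.7] along -8.7
0.91 [12.   6.3 -6.9] along -13.5
0.922 [ 17.    9.  -10.2] along -19.2
17.575
```

```bash
python3 - <<'E'
from h import *
z=.043-D
for th in np.linspace(.8,0,6): manip.move_l(*push(th,.018,z),max_speed=.12)
manip.move_l(push(0,.035,z)[0]); print(manip.current_force().round(1))
manip.move_l(push(0,.035,.12)[0],max_speed=.3)
manip.set_gripper(.5)
R=down(np.pi/2+YAW); manip.move_ptp(W(-.09,.0,.20),R); snap("wrist","n1"); print(manip.current_time())
for n in("bearing_0","lever_handle"): print(n,[(np.round(o["at"],3),o["confidence"]) for o in manip.look_for("wrist",n)[:3]])
print(W(-.041,0,.03),proj("n1",W(-.041,0,.03)))
b=cv2.imread("pics/n1.png"); cv2.imwrite("pics/e1.png",cv2.resize(b,(800,600),interpolation=cv2.INTER_CUBIC))
X,ok,p=cloud("n1")
m=ok&(np.hypot(X[...,0]-W(-.042,0,0)[0],X[...,1]-W(-.042,0,0)[1])<.02)&(X[...,2]>.0265)&(X[...,2]<.036)
q=X[m]; print(m.sum(),np.median(q[:,2]),q.mean(0).round(4),cv2.minEnclosingCircle(q[:,:2].astype(np.float32)*1000))
m=ok&(np.hypot(X[...,0]-C[0],X[...,1]-C[1])<.03)&(X[...,2]>.053)&(X[...,2]<.064); print("chim",cv2.minAreaRect(X[m][:,:2].astype(np.float32)*1000))
E
```

```text
[ 0.8  0.3 -0.2]
21.65
bearing_0 [(array([ 0.5  , -0.062,  0.029]), 0.75), (array([0.365, 0.17 , 0.018]), 0.72), (array([ 0.541, -0.057,  0.049]), 0.7)]
lever_handle []
[ 0.49643787 -0.05755948  0.03      ] [[263.72318519 210.07724982]]
453 0.030099359448467013 [ 0.4957 -0.0582  0.03  ] ((493.4249267578125, -61.01650619506836), 16.72686195373535)
chim ((536.786865234375, -54.57807159423828), (35.06221389770508, 34.082618713378906), 5.429785251617432)
```

View pics/e1.png

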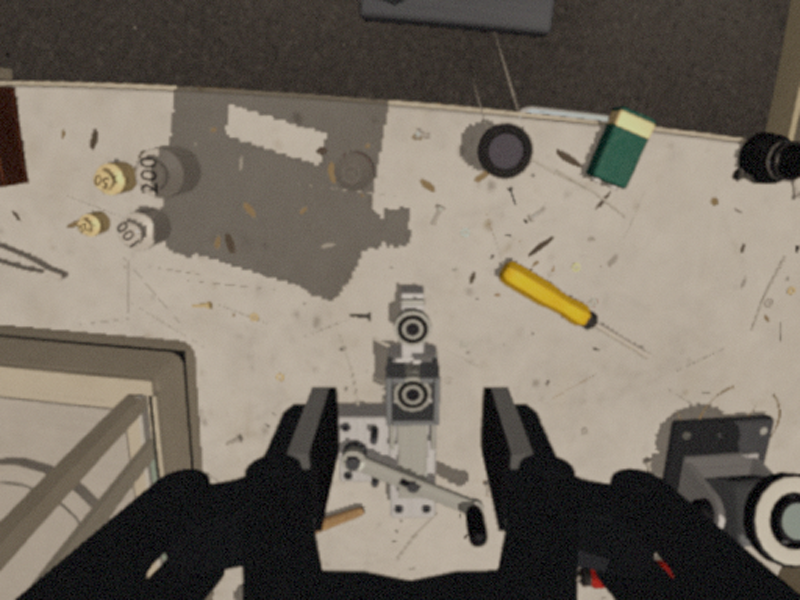

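```bash
python3 - <<'E'
from h import *
R=down(np.pi/2+YAW); B=[.4963,-.0577]
manip.move_ptp([*B,.08],R)
manip.move_l([*B,.005-D+.001],max_speed=.1); print(manip.current_ee_pos(),manip.current_force().round(1))
manip.set_gripper(0.0,effort=50); print("w",manip.current_grip_width(),manip.current_force().round(1))
manip.move_l([*B,.05],max_speed=.08); print("w",manip.current_grip_width())
manip.move_l([*B,.15],max_speed=.2)
snap("wrist","g1"); snap("scene","gs1"); print(manip.current_time(),manip.current_force())
T=manip.current_ee_pos(); Rt=np.array(manip.current_tcp_rot())
for tag in("g1","gs1"):
    X,ok,p=cloud(tag); L=(X-T)@Rt
    m=ok&(abs(L[...,1])<.0105)&(abs(L[...,2])<.018)&(L[...,0]>-.075)&(L[...,0]<-.02); q=L[m]
    print(tag,len(q),np.percentile(q,[3,50,97],axis=0).round(4).tolist() if len(q) else "")
print([(np.round(o["at"],3),o["confidence"]) for o in manip.look_for("scene","bearing_0")[:3]],T)
u,v=proj("gs1",T-[0,0,-.05])[0].astype(int)
a=cv2.imread("pics/g1.png");b=cv2.imread("pics/gs1.png")[max(v-50,0):v+50,max(u-66,0):u+66]
cv2.imwrite("pics/f1.png",np.hstack([cv2.resize(a,(400,300)),cv2.resize(b,(400,300))]))
E
```

```text
[ 0.49670041 -0.05777414 -0.02445576] [ 1.2  0.  -0.5]
w 0.2797177985606961 [-1.2 -0.3  5.4]
w 0.27826002347861056
25.6917 [ 0.17749945  0.01764993 -0.17241955]
g1 3119 [[-0.0604, -0.0097, -0.0123], [-0.0547, 0.0004, -0.0029], [-0.0469, 0.0103, 0.0107]]
gs1 86 [[-0.0561, -0.0083, -0.0127], [-0.0542, 0.0009, -0.0054], [-0.048, 0.0097, 0.0091]]
[(array([ 0.488, -0.06 ,  0.201]), 0.57)] [ 0.49542137 -0.05753492  0.14840656]
```

View pics/f1.png

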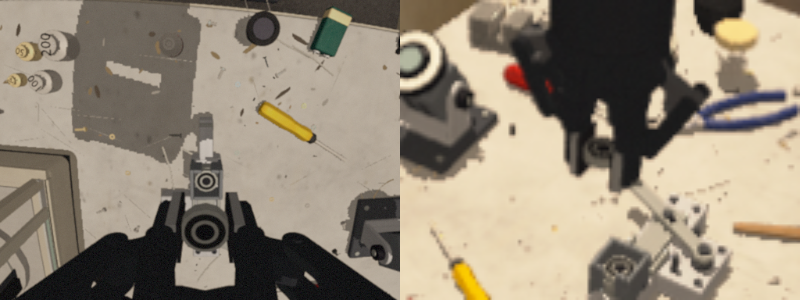

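```bash
cat >> h.py <<'E'
def bearing(tag,T,Rt):  # visible flat face in tool frame: plane normal, centre
    X,ok,p=cloud(tag); L=(X-T)@Rt
    m=ok&(abs(L[...,1])<.0125)&(abs(L[...,2])<.02)&(L[...,0]>-.068)&(L[...,0]<-.04); q=L[m]
    q=q[abs(q[:,0]-np.median(q[:,0]))<.006]
    for _ in range(8):
        c=q.mean(0); n=np.linalg.svd(q-c,full_matrices=False)[2][2]; n*=np.sign(n[0]); r=(q-c)@n; q=q[abs(r)<max(2*r.std(),8e-4)]
    print(tag,len(q),"normal",n.round(3),"tilt",np.degrees(np.arccos(min(1,n[0]))).round(1),"mean",c.round(4),"rng",np.percentile(q[:,1:],[1,99],axis=0).round(4).tolist())
    return n,c
E
python3 - <<'E'
from h import *
T=np.array(manip.current_ee_pos()); Rt=np.array(manip.current_tcp_rot()); print(T,Rt.round(3).tolist())
snap("wrist","g2"); bearing("g2",T,Rt)
# final pose candidates
n=np.array([-.5*np.cos(np.radians(6.4)),-.5*np.sin(np.radians(6.4)),np.sqrt(.75)]); F=np.array([.527,.1946,.203])
x=-n; y=np.cross([0,0,1],x); y/=np.linalg.norm(y)
for s in(1,-1):
    R=np.stack([x,s*y,np.cross(x,s*y)],1); print(manip.inverse_kinematics(F+.0506*x,R), manip.inverse_kinematics(F+.0506*x+.1*n,R))
E
```

```text
[ 0.49553037 -0.05754301  0.14851046] [[-0.003, -0.082, 0.997], [0.001, 0.997, 0.082], [-1.0, 0.001, -0.003]]
g2 2295 normal [ 1.    -0.     0.003] tilt 0.2 mean [-0.0544 -0.0011 -0.0007] rng [[-0.012, -0.0125], [0.0104, 0.0116]]
[ 0.31428137  0.28135743  1.99298792 -0.28486643  0.36608804 -1.12785553] [ 0.33978044  0.06289322  2.0085771  -0.21173489  0.56800283 -1.19316124]
[ 0.31428137  0.28135743  1.99298792 -0.28486643  0.36608804  2.01373713] [ 0.33978044  0.06289322  2.0085771  -0.21173489  0.56800283  1.94843141]
```

```bash
cat >> h.py <<'E'
n_=np.array([-.5*np.cos(np.radians(6.4)),-.5*np.sin(np.radians(6.4)),np.sqrt(.75)]); F_=np.array([.527,.1946,.203])
x_=-n_; y_=np.cross([0,0,1],x_); y_/=np.linalg.norm(y_); Rf=np.stack([x_,y_,np.cross(x_,y_)],1)
bo=np.array([-.0505,-.0005,-.0005])  # bearing centre in tool frame
E
python3 - <<'E'
from h import *
g=F_-Rf@bo
manip.move_ptp(g+.1*n_,Rf); manip.move_l(g,Rf,max_speed=.1); cmd=g.copy(); manip.dwell(.5)
for _ in range(2):
    T=np.array(manip.current_ee_pos()); Rt=np.array(manip.current_tcp_rot()); e=F_-(T+Rt@bo)
    print("err mm",(e*1000).round(2),"ang",np.degrees(np.arccos(Rt[:,0]@x_)).round(2)); cmd=cmd+e; manip.move_l(cmd,Rf,max_speed=.05); manip.dwell(.4)
T=np.array(manip.current_ee_pos()); Rt=np.array(manip.current_tcp_rot()); e=F_-(T+Rt@bo); print("err mm",(e*1000).round(2),"ang",np.degrees(np.arccos(Rt[:,0]@x_)).round(2))
snap("wrist","h1"); bearing("h1",T,Rt); snap("scene","hs"); snap("top","ht")
print(manip.current_time(),manip.current_grip_width(),manip.current_force())
# ring from all views incl. initial top
z=np.load("pics/top0d.npy"); K=manip.get_calibration("top"); np.savez("pics/top0.npz",p=cv2.imread("pics/top0.png")[:,:,::-1],d=z,M=K["camera_matrix"],k1=K["k1"],R=K["R"],t=K["t"])
for tag in("top0","gs1","hs","n1","h1"):
    X,ok,p=cloud(tag); m=ok&(np.hypot(X[...,0]-.583,X[...,1]-.2)<.045)&(X[...,2]>.088)&(X[...,2]<.13)&(p.min(-1)>120); q=X[m]
    if len(q)<40: print(tag,len(q)); continue
    for _ in range(6):
        c=q.mean(0); n=np.linalg.svd(q-c,full_matrices=False)[2][2]; n*=np.sign(n[2]); r=(q-c)@n; q=q[abs(r)<max(2.2*r.std(),1e-3)]
    Bs=np.linalg.svd(n[None])[2][1:]; cc,rad=cv2.minEnclosingCircle(((q-c)@Bs.T).astype(np.float32))
    print(tag,len(q),"n",n.round(3),"tilt",np.degrees(np.arccos(n[2])).round(1),"az",np.degrees(np.arctan2(n[1],n[0])).round(1),"c",(c+np.array(cc)@Bs).round(4),"r",round(rad,4))
u,v=proj("hs",F_)[0].astype(int); b=cv2.imread("pics/hs.png")[v-60:v+90,u-100:u+100]; cv2.imwrite("pics/k1.png",cv2.resize(b,(800,600),interpolation=cv2.INTER_CUBIC))
E
```

```text
err mm [ 0.01 -0.01 -0.05] ang 0.01
err mm [0.   0.   0.05] ang 0.0
err mm [-0.    0.01  0.01] ang 0.0
h1 2308 normal [ 1.    -0.001  0.001] tilt 0.1 mean [-0.0546 -0.0011 -0.0008] rng [[-0.0121, -0.0124], [0.0104, 0.0114]]
29.925 0.2830138451962859 [-0.77814425  0.38822166 -0.70391205]
top0 354 n [-0.499 -0.048  0.865] tilt 30.1 az -174.5 c [0.5829 0.2045 0.1072] r 0.0294
gs1 225 n [-0.491 -0.05   0.87 ] tilt 29.5 az -174.2 c [0.5831 0.201  0.1064] r 0.0299
hs 214 n [-0.488 -0.048  0.871] tilt 29.4 az -174.4 c [0.5831 0.2009 0.1063] r 0.0297
n1 829 n [-0.494 -0.1    0.864] tilt 30.3 az -168.6 c [0.5824 0.2001 0.1067] r 0.0286
h1 2816 n [-0.497 -0.056  0.866] tilt 30.0 az -173.5 c [0.5832 0.2007 0.1065] r 0.0296
```

View pics/k1.png

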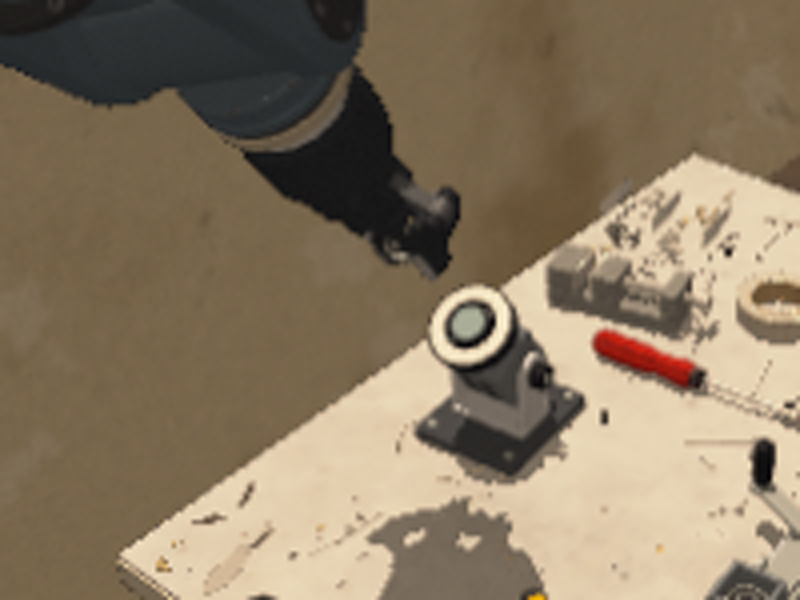

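```bash
python3 - <<'E'
from h import *
n=n_; c=np.array([.5832,.2008,.1065])
for tag in("h1","wc","wf","gs1"):
    X,ok,p=cloud(tag); d=X-c; a=d@n; r=np.linalg.norm(d-a[...,None]*n,axis=-1)
    print(tag,[(lo,int((m:=ok&(r>=lo/1e3)&(r<(lo+4)/1e3)&(abs(a)<.03)).sum()),round(float(np.median(a[m]))*1e3,1) if m.any() else None) for lo in range(0,32,4)])
T=np.array(manip.current_ee_pos());Rt=np.array(manip.current_tcp_rot()); b=T+Rt@bo-c; print("axial",b@n,"lateral",(b-b@n*n).round(4))
X,ok,p=cloud("hs")
m=ok&(np.hypot(X[...,0]-W(.103,.046,0)[0],X[...,1]-W(.103,.046,0)[1])<.012)&(X[...,2]>.045); print("handle pts",m.sum(),X[m].mean(0).round(3) if m.any() else "")
E
```

```text
h1 [(0, 94, 2.7), (4, 280, 2.7), (8, 469, 2.6), (12, 605, 1.4), (16, 840, -0.8), (20, 1000, -0.0), (24, 1180, -0.1), (28, 975, -1.1)]
wc [(0, 40, 2.7), (4, 120, 2.7), (8, 199, 2.6), (12, 253, 1.0), (16, 376, -0.8), (20, 440, -0.0), (24, 517, -0.1), (28, 343, -0.9)]
wf [(0, 38, 2.5), (4, 122, 2.5), (8, 194, 2.6), (12, 278, 1.0), (16, 333, -1.0), (20, 452, -0.3), (24, 543, -0.4), (28, 556, -1.8)]
gs1 [(0, 6, 3.3), (4, 16, 3.0), (8, 35, 2.4), (12, 40, 0.3), (16, 49, -0.7), (20, 74, -0.8), (24, 89, -1.0), (28, 97, -1.7)]
axial 0.11182601405955236 lateral [-0.0006  0.     -0.0004]
handle pts 58 [ 0.633 -0.     0.062]
```

```bash
python3 - <<'E'
from h import *
F=F_+.0005*n_+np.array([.0005,0,.0003]); manip.move_l(F-Rf@bo,Rf,max_speed=.02); manip.dwell(1)
T=np.array(manip.current_ee_pos());Rt=np.array(manip.current_tcp_rot()); print(((T+Rt@bo-F)*1000).round(2),manip.current_grip_width(),np.abs(manip.current_joint_vel()).max(),manip.current_time())
snap("wrist","z1"); bearing("z1",T,Rt)
manip.sign_off()
E
```

```text
[-0.01 -0.    0.01] 0.2790234543089298 0.0006313237830553654 31.175
z1 2358 normal [ 1.     0.001 -0.   ] tilt 0.0 mean [-0.0546 -0.0011 -0.0008] rng [[-0.0121, -0.0124], [0.0104, 0.0115]]
the job is handed in; nothing more can be done
```

The job is done and handed in at about 31 s. I swung the lever to its stop and led it home, then picked the fed bearing from the nest. It is held motionless at the inspection camera's focus.

**Failed first swing:** The first swing missed the lever and touched nothing. Both the scene and wrist depth pictures showed the real fingertips ending about 31 mm behind the reported tool point, which disagrees with the description. I corrected for this in every later move. On the second swing the force rose from about 4 N to 19 N near 0.9 rad, so the lever reached its stop.

**Last checks:**

| Check | Result |
|---|---|
| Arm position error from its final target | 0.01 mm |
| Joint speed | about 0 |
| Grip | steady |
| Bearing face tilt against the gripper | about 0° |
| Gripper aim against the measured line of sight | within about 1° |
| Bearing distance from the lens glass | about 109.7 mm |
| Bearing off the line of sight | under 1 mm by the wrist camera |

- **Camera disagreement:** The first top-camera picture put the lens ring about 4 mm further in y. I went with the wrist and scene views, which agreed with each other.
- **Lever and magazine:** The lever handle is back at rest in the last scene depth picture. The next bearing was seen in the chimney after feeding.
- **Not checked:** I did not separately check the loose tools and optics at the end. The arm reported no unexpected forces, apart from about 5 N upward as the fingers closed on the bearing.

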